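Gauge the full canister in the bench caliper

ROBOT

A 6-joint arm with a two-finger parallel gripper is mounted at the origin on the work surface. World frame = base frame: x ahead of the robot, y to its left, z up, the work surface at z = 0. Lengths are in m, angles in rad, forces in N, time in s.
With the tool pointing down it reaches from about 0.25 to 0.725 m from the base axis. Payload 4 kg.
Tool frame: the origin (TCP) lies midway between the tips of the shut fingers; the grasp point (between the pads) lies 19 mm behind it; z points along the fingers, y is the direction in which the jaws open and shut (so a half turn about z gives the same grasp; the last joint's range is limited). The gripper opens to 85 mm and grips with 20 to 120 N. Pads are 22 mm wide; open, the fingers measure 114 mm over their backs; the gripper's body (76 mm by 85 mm) begins 54 mm behind the grasp point. The pads swing forward as they close: fully open they stand 13 mm farther back than shut.
Start: joints at [-1.256, 0.241, 0.005, 1.335, 0, 1.571], TCP at [0.155, -0.475, 0.201] pointing down, gripper open.
Joint ranges: [-2.72, 2.72], [-1.05, 1.87], [-1.09, 1.28], [-1.99, 2.15], [-1.42, 1.44], [-3.14, 3.14]. Speed limits (rad/s): [2.79, 2.79, 3.14, 3.14, 3.14, 3.14].

INTERFACE

Orientations are given as a unit quaternion [x, y, z, w].
In Python, from workcell import get_obs, camera, camera_model, job_done, masks_of gives the robot as it stands.
- The arm moves only by the tool jog_arm, never from a script. Its argument "deltas" is a list that holds one entry, the list of rows, each a list of 7 numbers: the shift along the tool's x, y, z in mm, then the turn, a rotation vector about the tool's x, y, z in degrees, then the finger opening in mm, from 0 to 85.4. A call has 1 to 5 rows; each row shifts and turns the pose as measured when the row begins, along the tool's axes as they then stand; what a row does not reach is not made up. A row lasts 1/10 s, in which the tool goes at most 50 mm and 8.59 degrees, less where a joint would pass 70% of its speed; a pose out of reach is approached as far as the arm can. A call with a gripper value outside its range is refused whole. The fingers move at their own pace and stop on an object; the grip force is fixed at half the most. Time passes only in rows, so rows that do not move let the fingers close. It gives the time, the measured TCP pose, the force and the opening at its end, in the units of the state.
- get_obs(): the state, without advancing time (a new reading comes with each control period).
- camera(name): name is "side" or "top"; returns the picture (420x560x3 uint8, red, green, blue); there is no depth.
- camera_model(name): a dict with "fovy" (degrees; the focal length in pixels is half the picture's height over the tangent of half this angle, whatever the lens; pixels are square), "cx", "cy" (the principal point, pixels), "pose" (4x4, takes a point from camera to world coordinates). Camera axes: x right, y down, z forward; pixel columns grow to the right and rows downward; lengths in m; the calibration is good to about 2 mm. A picture is of the moment at which its call begins. camera_model takes no time and is no camera call.
- job_done(): hands the job in, once; it reports no verdict.
Trained networks look in the newest picture that a camera, given by its name, has taken for a name from the list of things; names that differ only in an ending like _2 or _b are one class to them, and where a whole thing is asked for, a point or a joint stands for the part that bears it (a point fixed in the world has none). Each returns a list of dicts, best first, with "conf" (0 to 1); they miss things now and then, are a little off and sometimes report something else, mostly with a low value. They report only what shows in the picture. A call takes as long as a camera call. They do not tell look-alikes from the thing itself.
- masks_of(target, camera): "pixels" (420x560 bool, what is visible of it) and "at" ([column, row] in pixels, amid what is visible of it).
The state is a dict: "clock": time; "joint_pos": joint angles; "joint_vel": joint speeds; "tau": joint torques, N m; "eef_pos": TCP position; "tool_rot": TCP orientation; "ft_force": force on the tool from outside, world axes, zero at the start; "ft_torque": the same for the moment, N m; "grip_width": finger opening in m.
Only numpy, scipy, OpenCV 4.12 (cv2) and the standard library are available. Lean on these libraries where they do the work, as an engineer would, in place of code of your own. Each camera call takes 0.05 s, during which the arm holds its last target. There are 200 camera calls.

TASK

Only one of the three look-alike canisters is full: find it by lifting, and set it down upright on the caliper's black base between the open jaws. Let go of it, then slide the red handle to close the moving jaw gently until the canister touches both jaws, without forcing the jaw out of square, and let go. Leave the empty canisters standing on the desk, drop or tip nothing, and leave the spirit level, camera and clamp where they are.

Things in the scene. Friction and masses are not known exactly. Their poses are not given: they have to be found in the camera images.
- caliper: Bench caliper fixed to the desk. Origin on the desk under its steel beam's centre line; y runs along the beam to the fixed jaw, x the way the jaws stick out. Black base 15 mm thick, slippery, x -40 to 125, y -125 to 110 mm. Beam x -12 to 12, top z 35 mm. Jaws: 12 mm plates out to x 100, top z 52 mm. The canister stands on the base (its middle at z 65 mm), best at x 58 mm.
- fixed_jaw_face (a point): Centre of the fixed jaw's measuring face, at (58, 75, 34) mm in the caliper's frame, with the same axes. The gap lies on its -y side: a canister that touches the face has its axis at y = -25 mm from this point.
- slide_handle (a point): Red handle of the sliding jaw's carriage: upright block over the beam, 14 mm thick along it (y), 30 mm wide across (x), z 66 to 110 mm above the desk; this point is on its centre line, 92 mm above the desk. It lies 37 mm behind (-y) the sliding jaw's face. Axes as the caliper's. Moving it along the caliper's +y closes the jaw.
- jaw_opening (a joint): Gap between the two measuring faces in m (0 closed, up to 0.12); it starts at 0.085 to 0.115 and is about 0.050 when closed on a canister. The slide has 3 N of friction and stays where it is left; no spring.
- jaw_rock (a joint): Tilt of the sliding jaw out of square, rad (0 square), about an upright pivot on the beam. Pushing or squeezing the canister twists it against a spring of 14 N m/rad, about 0.004 rad per N at 58 mm from the beam. Beyond 0.06 rad (14 N) it is forced. Sliding the full canister on the base takes only about 1 N besides the slide's friction.
- canister_k_mid (a point): Sealed upright aluminium canister with a blue band and black lid, 50 mm diameter, 100 mm tall, flat bottom; this point is on its axis half-way up (50 mm above its foot). The three canisters look exactly alike. One is full (0.39 to 0.53 kg), the other two empty (0.10 to 0.14 kg); only lifting tells which.
- canister_m_mid (a point): Sealed upright aluminium canister with a blue band and black lid, 50 mm diameter, 100 mm tall, flat bottom; this point is on its axis half-way up (50 mm above its foot). The three canisters look exactly alike. One is full (0.39 to 0.53 kg), the other two empty (0.10 to 0.14 kg); only lifting tells which.
- canister_r_mid (a point): Sealed upright aluminium canister with a blue band and black lid, 50 mm diameter, 100 mm tall, flat bottom; this point is on its axis half-way up (50 mm above its foot). The three canisters look exactly alike. One is full (0.39 to 0.53 kg), the other two empty (0.10 to 0.14 kg); only lifting tells which.
- spirit_level: Orange spirit level, bystander, 200 mm long (y), 24 mm thick, 45 mm high; origin under its centre.
- lab_camera: Black laboratory camera lying on the desk, bystander, 145 mm long (x) with lens, 50 mm wide and high; origin on the desk, under the body's middle but 20 mm towards the lens.
- clamp: Red C-clamp lying flat, bystander, about 170 by 90 mm, 14 mm high; origin on the desk near its centre.
- canister_k: The same canister as canister_k_mid; origin at the centre of its foot.
- canister_m: The same canister as canister_m_mid; origin at the centre of its foot.
- canister_r: The same canister as canister_r_mid; origin at the centre of its foot.
Not all that is in view belongs to the job. What is shaped like the canister_r but purple or white is not meant. What is shaped like the canister_m but turquoise is not meant.

How it is judged:
By the outcome, as a careful person would: the job done as asked, in the order asked, and still so for the second after the job is handed in, with the robot touching nothing.
It also fails if it takes over 72 s, if anything falls off the work surface, if the arm or the gripper's body presses on something with over 40 N, if the wrist force passes 120 N, or if a joint passes its speed limit or range.

## Working session

There is one attempt and no reset: what is moved stays moved. The work goes in short steps, Python scripts to look and compute and a tool call to move; the robot and the scene stay as the last step left them, time stands still between calls to the robot, and variables do not carry over. Pictures are saved under pics/ and viewed, about 8 in all and at most 12, crops included, and the job is handed in when it is done.

Besides the shell and the picture viewer there is one more tool, called after "Request:" as a command line: name --argument value ..., lists and objects as JSON in quotes. jog_arm: Moves the arm, as the interface text tells. Its arguments: {"type":"object","properties":{"deltas":{"type":"array"}},"required":["deltas"]}

```bash
mkdir -p pics; ls; python3 - <<'E'
from workcell import *
import cv2,numpy as np
o=get_obs();print({k:np.round(v,3) for k,v in o.items()})
for c in ("top","side"):
    im=camera(c);cv2.imwrite(f"pics/{c}0.png",im[:,:,::-1]);m=camera_model(c);print(c,m["fovy"],m["cx"],m["cy"],np.round(m["pose"],3).tolist())
    for t in ("canister_k","caliper","slide_handle","spirit_level","lab_camera","clamp"):
        print(t,[(round(d["conf"],2),np.round(d["at"]).tolist(),int(d["pixels"].sum())) for d in masks_of(t,c)])
E
```

```text
pics
{'clock': np.float64(0.0), 'joint_pos': array([-1.256,  0.241,  0.004,  1.335,  0.   ,  1.571]), 'joint_vel': array([-0.001,  0.001, -0.   ,  0.001, -0.001, -0.001]), 'tau': array([-0.0000e+00, -3.7232e+01,  2.5241e+01,  1.7000e-02, -0.0000e+00,
        0.0000e+00]), 'eef_pos': array([ 0.155, -0.475,  0.201]), 'tool_rot': array([ 0.988,  0.157, -0.   , -0.001]), 'ft_force': array([-0.841, -1.113, -0.638]), 'ft_torque': array([-0.03 , -0.029, -0.011]), 'grip_width': np.float64(0.086)}
top 57.90944195965962 279.37703811879885 206.82169207801934 [[0.016, -0.996, 0.088, 0.531], [-1.0, -0.019, -0.025, -0.05], [0.027, -0.087, -0.996, 0.818], [0.0, 0.0, 0.0, 1.0]]
canister_k [(0.93, [304.0, 279.0], 642), (0.93, [324.0, 198.0], 715), (0.85, [375.0, 296.0], 860), (0.83, [402.0, 231.0], 867), (0.83, [450.0, 222.0], 1041), (0.8, [239.0, 156.0], 762)]
caliper [(0.62, [165.0, 235.0], 8848)]
slide_handle [(0.72, [177.0, 253.0], 988), (0.36, [381.0, 144.0], 1764)]
spirit_level [(0.55, [182.0, 121.0], 1560)]
lab_camera [(0.71, [379.0, 144.0], 1828)]
clamp [(0.61, [312.0, 134.0], 1426), (0.49, [404.0, 230.0], 901)]
side 54.2026969068568 277.84724083594205 212.701017718002 [[0.868, -0.289, 0.405, 0.237], [-0.497, -0.47, 0.73, -0.671], [-0.021, -0.834, -0.551, 0.578], [0.0, 0.0, 0.0, 1.0]]
canister_k [(0.97, [256.0, 330.0], 1882), (0.93, [320.0, 253.0], 1265), (0.86, [397.0, 360.0], 2241), (0.8, [307.0, 206.0], 921), (0.73, [343.0, 320.0], 1864), (0.66, [210.0, 204.0], 1009), (0.62, [242.0, 270.0], 1385)]
caliper [(0.8, [217.0, 212.0], 3885), (0.59, [325.0, 254.0], 1309)]
slide_handle [(0.85, [212.0, 205.0], 977)]
spirit_level [(0.71, [312.0, 180.0], 552)]
lab_camera [(0.87, [409.0, 280.0], 2496), (0.36, [241.0, 270.0], 1326)]
clamp [(0.67, [370.0, 244.0], 1033)]
```

View pics/top0.png

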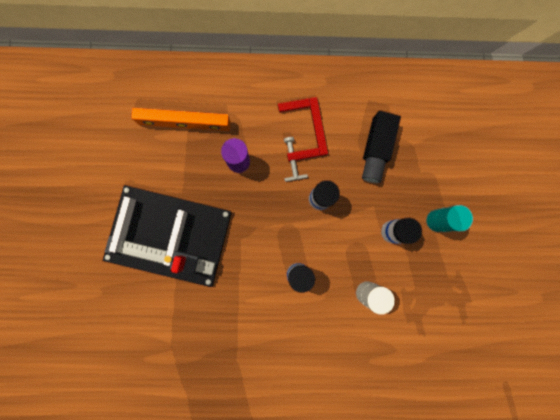

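View pics/side0.png

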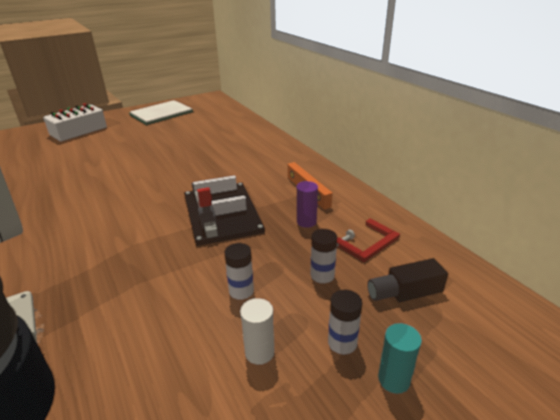

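Top view: black-lid canisters at (304,279), (324,198) and (402,231). White, purple and turquoise are decoys. The caliper is at left, with its fixed jaw on the far left (world +y) and the red handle at (177,265). I'll fit the poses from silhouettes.

```bash
cat > h.py <<'E'
from workcell import *
import cv2,numpy as np
from scipy.optimize import least_squares
def proj(c,P):
    m=camera_model(c);f=210/np.tan(np.radians(m["fovy"]/2));q=(np.asarray(P)-m["pose"][:3,3])@m["pose"][:3,:3]
    return q[:,:2]/q[:,2:]*f+[m["cx"],m["cy"]]
def ray(c,uv,z):
    m=camera_model(c);f=210/np.tan(np.radians(m["fovy"]/2));uv=np.atleast_2d(uv).astype(float)
    d=np.c_[(uv-[m["cx"],m["cy"]])/f,np.ones(len(uv))]@m["pose"][:3,:3].T;o=m["pose"][:3,3]
    return o+d*((z-o[2])/d[:,2])[:,None]
def cyl(x,y,z0=0,h=.1,r=.025):
    a=np.linspace(0,2*np.pi,60);return np.vstack([np.c_[x+r*np.cos(a),y+r*np.sin(a),0*a+z] for z in(z0,z0+h)])
def cen(P):
    h=cv2.convexHull(P.astype(np.float32));m=cv2.moments(h);return np.array([m["m10"],m["m01"]])/m["m00"]
def mcen(d): ys,xs=np.nonzero(d["pixels"]);return np.array([xs.mean(),ys.mean()])
def fit(shape,obs,x0):
    r=least_squares(lambda p:np.concatenate([cen(proj(c,shape(p)))-u for c,u in obs]),x0);return r.x,r.fun
def near(c,t,uv): return min(masks_of(t,c),key=lambda d:np.hypot(*(np.array(d["at"])-uv)))
E
python3 - <<'E'
from h import *
camera("top");camera("side")
T=masks_of("canister_k","top");S=masks_of("canister_k","side")
n=lambda L,uv:mcen(min(L,key=lambda d:np.hypot(*(np.array(d["at"])-uv))))
for a,b in(((304,279),(242,270)),((324,198),(320,253)),((402,231),(343,320))):
    u,v=n(T,a),n(S,b);x0=ray("top",[a],.05)[0,:2]
    for o in([("top",u)],[("side",v)],[("top",u),("side",v)]):
        p,f=fit(lambda p:cyl(*p),o,x0);print(np.round(p,4),np.round(f,1))
for nm,uv,z in(("screw",[(126,190),(226,214),(210,283),(108,258)],.015),):
    print(np.round(ray("top",uv,z),4).tolist())
m=max(masks_of("caliper","top"),key=lambda d:d["conf"])["pixels"].astype(np.uint8)
c=max(cv2.findContours(m,0,1)[0],key=len)[:,0]
w=ray("top",c,.015)[:,:2]*1000
R=cv2.minAreaRect(w.astype(np.float32));print(R,cv2.boxPoints(R))
cx=cv2.boxPoints(R)
h=near("top","slide_handle",(177,260));hs=near("side","slide_handle",(212,205))
ys,xs=np.nonzero(h["pixels"]);print(xs.min(),xs.max(),ys.min(),ys.max())
im=cv2.imread("pics/top0.png")[170:300,90:250];im=cv2.resize(im,None,fx=5,fy=4.5,interpolation=2);cv2.imwrite("pics/cal.png",cv2.resize(im,(800,600)) if 0 else im)
E
```

```text
[ 0.4606 -0.1119] [0. 0.]
[ 0.4602 -0.1078] [0. 0.]
[ 0.4601 -0.1106] [-0.7  0.3  0.6  0.8]
[ 0.624  -0.1583] [ 0. -0.]
[ 0.6238 -0.154 ] [-0.  0.]
[ 0.6232 -0.157 ] [-0.7  0.4  0.6  0.9]
[ 0.5809 -0.4159] [0. 0.]
[ 0.5552 -0.3135] [ 0. -0.]
[ 0.5567 -0.359 ] [-27.4  11.4  18.6  18.6]
[[0.6317, 0.254, 0.015], [0.5848, 0.0422, 0.015], [0.4405, 0.0712, 0.015], [0.4888, 0.2836, 0.015]]
((538.6409301757812, 162.96397399902344), (235.77687072753906, 165.0518798828125), 77.32357025146484) [[432.25653   66.058975]
 [593.2853    29.839188]
 [645.0253   259.86896 ]
 [483.99658  296.08875 ]]
165 198 211 272
```

View pics/cal.png

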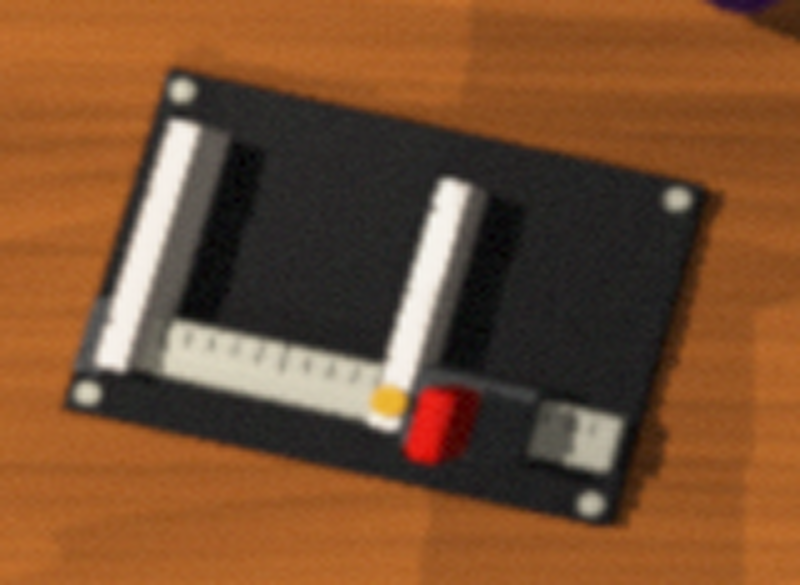

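```bash
cat >> h.py <<'E'
O=np.array([.4988,.1796]);X=np.array([.9756,-.2194]);Y=np.array([.2194,.9756])
def tocal(p): p=np.asarray(p)[...,:2]-O;return np.stack([p@X,p@Y],-1)
def tow(x,y): return O+x*X+y*Y
E
python3 - <<'E'
from h import *
print("fixed/slide face edges cal",np.round(tocal(ray("top",[(124,224.4),(173,230)],.052))*1000,1))
camera("top")
for k in range(2):
  for d in masks_of("canister_m","top"):
    u=mcen(d); 
    if np.hypot(*(u-[402,231]))<25: print(u,fit(lambda p:cyl(*p),[("top",u)],[.56,-.3])[0])
def box(y): return np.array([[*tow(a,y+b),z] for a in(-.015,.015) for b in(-.007,.007) for z in(.066,.110)])
im=camera("top");hsv=cv2.cvtColor(im,cv2.COLOR_RGB2HSV)
m=(((hsv[...,0]<6)|(hsv[...,0]>172))&(hsv[...,1]>180)&(hsv[...,2]>60)).astype(np.uint8);m[:245]=0;m[285:]=0;m[:,:160]=0;m[:,195:]=0
ys,xs=np.nonzero(m);u=[xs.mean(),ys.mean()];print(m.sum(),u)
p,f=fit(lambda p:np.array([[*(O+a*X+b*Y+p),z] for a in(-.015,.015) for b in(-.007,.007) for z in(.066,.110)]),[("top",u)],[0.,0.]);print("handle cal",tocal(O+p),"world",O+p)
for t in ("clamp","lab_camera","spirit_level"):
  print(t,np.round(ray("top",[max(masks_of(t,"top"),key=lambda d:d["conf"])["at"]],.02),3))
E
```

```text
fixed/slide face edges cal [[ 44.2  72.2]
 [ 56.4 -25.1]]
[401.73421927 230.50166113] [ 0.5550502  -0.31647031]
[401.73421927 230.50166113] [ 0.5550502  -0.31647031]
189 [np.float64(177.61904761904762), np.float64(263.984126984127)]
handle cal [-0.00197144 -0.05967652] world [0.48378261 0.12180818]
clamp [[ 0.762 -0.139  0.02 ]]
lab_camera [[ 0.749 -0.287  0.02 ]]
spirit_level [[0.784 0.148 0.02 ]]
```

```bash
cat >> h.py <<'E'
from scipy.spatial.transform import Rotation as Ro
def plan(xyz,th,w,n=None,step=48):
    o=get_obs();p=np.array(o["eef_pos"]);R=Ro.from_quat(o["tool_rot"])
    x=np.array([np.cos(np.radians(th)),np.sin(np.radians(th)),0]);z=np.array([0,0,-1.]);G=Ro.from_matrix(np.c_[x,np.cross(z,x),z])
    rv=(R.inv()*G).as_rotvec(degrees=True);d=np.array(xyz)-p
    n=n or int(np.ceil(max(np.linalg.norm(rv)/8.4,np.linalg.norm(d)*1000/step,1)))
    print("at",np.round(p,4),"F",np.round(o["ft_force"],2),"grip",round(float(o["grip_width"]),4),"q",np.round(np.degrees(o["joint_pos"])).tolist())
    for i in range(n):
        Ri=R*Ro.from_rotvec(rv*i/n,degrees=True);print([*np.round(Ri.inv().apply(d/n)*1000,1).tolist(),*np.round(rv/n,2).tolist(),w])
E
python3 -c "
from h import *
plan([.556,-.317,.19],77,85)"
```

```text
at [ 0.1548 -0.4754  0.2014] F [ 0.21 -0.09 -0.21] grip 0.0854 q [-72.0, 14.0, 0.0, 77.0, -0.0, 90.0]
[47.8, -2.9, 1.3, -0.0, 0.0, -6.55, 85]
[47.9, 2.5, 1.3, -0.0, 0.0, -6.55, 85]
[47.3, 8.0, 1.3, -0.0, 0.0, -6.55, 85]
[46.0, 13.3, 1.3, -0.0, 0.0, -6.55, 85]
[44.2, 18.5, 1.3, -0.0, 0.0, -6.55, 85]
[41.8, 23.4, 1.3, -0.0, 0.0, -6.55, 85]
[38.9, 28.0, 1.3, -0.0, 0.0, -6.55, 85]
[35.4, 32.3, 1.3, -0.0, 0.0, -6.55, 85]
[31.5, 36.1, 1.3, -0.0, 0.0, -6.55, 85]
```

Request:
jog_arm --deltas '[[[48, -3, 1, 0, 0, -6.5, 85], [48, 2.5, 1, 0, 0, -6.5, 85], [47, 8, 1, 0, 0, -6.5, 85], [46, 13, 1, 0, 0, -6.5, 85], [44, 18.5, 1, 0, 0, -6.5, 85]]]'

```text
clock: 1.9
eef_pos: [0.3785, -0.3889, 0.1966]
tool_rot: [0.903, 0.429, -0.001, 0.002]
ft_force: [-0.4, -0.7, -1.0]
grip_width: 0.085
```

```bash
python3 -c "
from h import *
plan([.556,-.317,.19],77,85)"
```

```text
at [ 0.3785 -0.3889  0.1966] F [-0.35 -0.67 -1.04] grip 0.085 q [-46.0, 19.0, 6.0, 77.0, -0.0, 83.0]
[42.0, 23.1, 1.6, 0.02, 0.05, -6.53, 85]
[39.1, 27.7, 1.6, 0.02, 0.05, -6.53, 85]
[35.6, 32.0, 1.6, 0.02, 0.05, -6.53, 85]
[31.8, 35.8, 1.6, 0.02, 0.05, -6.53, 85]
```

Request:
jog_arm --deltas '[[[42, 23, 1.5, 0, 0, -6.5, 85], [39, 28, 1.5, 0, 0, -6.5, 85], [35.5, 32, 1.5, 0, 0, -6.5, 85], [32, 36, 1.5, 0, 0, -6.5, 85], [0, 0, 0, 0, 0, 0, 85]]]'

```text
clock: 2.4
eef_pos: [0.5677, -0.3086, 0.1882]
tool_rot: [0.775, 0.632, -0.001, 0.002]
ft_force: [-0.4, -0.2, -0.5]
grip_width: 0.0852
```

```bash
python3 -c "
from h import *
plan([.556,-.317,.055],77,85)"
```

```text
at [ 0.5677 -0.3086  0.1882] F [-0.41 -0.22 -0.47] grip 0.0852 q [-28.0, 31.0, 24.0, 83.0, -0.0, 73.0]
[-3.4, -3.4, 44.4, 0.03, 0.06, 0.49, 85]
[-3.4, -3.3, 44.4, 0.03, 0.06, 0.49, 85]
[-3.5, -3.2, 44.4, 0.03, 0.06, 0.49, 85]
```

Request:
jog_arm --deltas '[[[-10, -10, 0, 0, 0, 1.4, 85], [0, 0, 30, 0, 0, 0, 85], [0, 0, 30, 0, 0, 0, 85], [0, 0, 0, 0, 0, 0, 85]]]'

```text
clock: 2.8
eef_pos: [0.5524, -0.3191, 0.1272]
tool_rot: [0.784, 0.62, -0.002, 0.002]
ft_force: [-0.5, 0.1, -0.2]
grip_width: 0.0852
```

```bash
python3 - <<'E'
from h import *
plan([.556,-.317,.055],77,85)
im=camera("top");cv2.imwrite("pics/t1.png",cv2.resize(im[:,:,::-1][150:330,330:500],None,fx=3,fy=3))
im=camera("side");cv2.imwrite("pics/s1.png",cv2.resize(im[:,:,::-1][200:400,230:430],None,fx=3,fy=3))
E
```

```text
at [ 0.5524 -0.3191  0.1272] F [-0.53  0.1  -0.18] grip 0.0852 q [-30.0, 32.0, 16.0, 74.0, -0.0, 73.0]
[1.6, 1.5, 36.1, 0.04, 0.15, -0.17, 85]
[1.5, 1.5, 36.1, 0.04, 0.15, -0.17, 85]
```

View pics/s1.png

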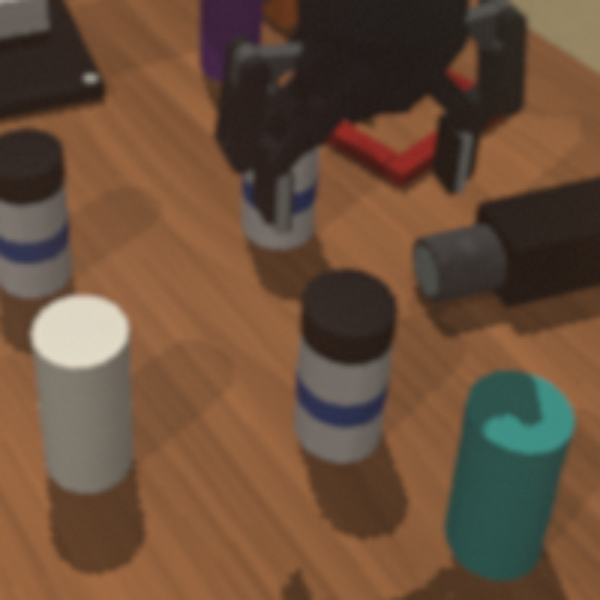

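The fingers straddle the first canister with nothing else close, so I'm descending.

Request:
jog_arm --deltas '[[[2, 2, 24, 0, 0, 0, 85], [1, 1, 24, 0, 0, 0, 85], [0, 0, 22, 0, 0, 0, 85], [0, 0, 0, 0, 0, 0, 85]]]'

```text
clock: 3.3
eef_pos: [0.5621, -0.3256, 0.072]
tool_rot: [0.787, 0.617, 0.003, 0.014]
ft_force: [0.0, -0.9, -0.7]
grip_width: 0.0852
```

Request:
jog_arm --deltas '[[[0, 0, 0, 0, 0, 0, 45], [0, 0, 0, 0, 0, 0, 45], [0, 0, 0, 0, 0, 0, 45], [0, 0, 0, 0, 0, 0, 45], [0, 0, 0, 0, 0, 0, 45]]]'

```text
clock: 3.8
eef_pos: [0.5657, -0.3294, 0.0817]
tool_rot: [0.787, 0.616, 0.005, 0.02]
ft_force: [0.8, -0.3, 0.0]
grip_width: 0.0447
```

Request:
jog_arm --deltas '[[[0, 0, -8, 0, 0, 0, 45], [0, 0, -14, 0, 0, 0, 45], [0, 0, 0, 0, 0, 0, 45], [0, 0, 0, 0, 0, 0, 45], [0, 0, 0, 0, 0, 0, 45]]]'

```text
clock: 4.3
eef_pos: [0.5654, -0.3286, 0.1058]
tool_rot: [0.787, 0.616, 0.006, 0.021]
ft_force: [0.3, 0.9, 0.7]
grip_width: 0.0451
```

```bash
python3 - <<'E'
from h import *
plan([.556,-.317,.13],77,85)
o=get_obs();print(np.round(o["joint_vel"],3),np.round(o["tau"],2),np.round(o["ft_torque"],2),Ro.from_quat(o["tool_rot"]).as_matrix()[:,2])
a=camera("top")[:,:,::-1][150:350,330:530];b=camera("side")[:,:,::-1][200:400,230:430]
cv2.imwrite("pics/p2.png",np.hstack([cv2.resize(i,(400,400)) for i in(a,b)]))
E
```

```text
at [ 0.5654 -0.3286  0.1058] F [0.29 0.92 0.66] grip 0.0451 q [-30.0, 32.0, 13.0, 69.0, -0.0, 74.0]
[8.6, -10.9, -24.8, 2.27, 0.98, -0.87, 85]
[ 0.002  0.005 -0.009 -0.     0.001 -0.001] [-0.000e+00 -5.173e+01  2.503e+01 -2.900e-01 -2.000e-02  0.000e+00] [-0.01  0.03 -0.04] [ 0.03461342 -0.0257672  -0.99906855]
```

View pics/p2.png

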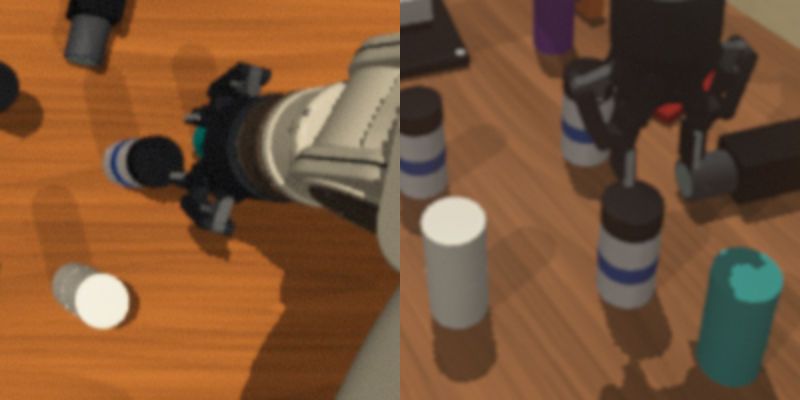

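```bash
python3 - <<'E'
from h import *
o=get_obs();R=Ro.from_quat(o["tool_rot"]).as_matrix();p=o["eef_pos"]
P=[p,p+R@[0,.03,-.009],p+R@[0,-.03,-.009]]
for c in("top","side"):
    print(c,"tcp,fingers",np.round(proj(c,P)).tolist(),"lid",np.round(proj(c,[[.556,-.317,.1],[.556,-.317,0]])).tolist())
    camera(c)
    for d in masks_of("canister_m",c):
        print(round(d["conf"],2),np.round(d["at"]).tolist(),np.round(fit(lambda p:cyl(*p),[(c,mcen(d))],[.5,-.3])[0],4))
E
```

```text
top tcp,fingers [[416.0, 225.0], [422.0, 209.0], [414.0, 240.0]] lid [[409.0, 229.0], [392.0, 231.0]]
0.94 [401.0, 231.0] [ 0.5567 -0.3146]
0.82 [302.0, 278.0] [ 0.4602 -0.1117]
0.74 [237.0, 155.0] [0.7013 0.0209]
0.7 [374.0, 299.0] [ 0.4232 -0.2615]
0.57 [324.0, 196.0] [ 0.6236 -0.1584]
0.45 [428.0, 221.0] [ 0.5782 -0.3723]
side tcp,fingers [[357.0, 301.0], [375.0, 292.0], [339.0, 301.0]] lid [[348.0, 301.0], [343.0, 342.0]]
0.94 [345.0, 320.0] [ 0.5545 -0.3143]
0.83 [317.0, 262.0] [ 0.6131 -0.1621]
0.82 [307.0, 206.0] [0.7016 0.0241]
0.7 [255.0, 331.0] [ 0.4226 -0.2583]
0.68 [242.0, 270.0] [ 0.4602 -0.1088]
```

The canister is undisturbed at (.556,-.3145). The tool had drifted about 1 cm outward and tilted before the pads closed, so they slid off. I'm reopening, squaring up above the canister and retrying in smaller steps.

Request:
jog_arm --deltas '[[[0, 0, -20, 0, 0, 0, 60], [0, 0, -15, 0, 0, 0, 85], [0, 0, 0, 1.1, 0.5, -0.4, 85], [0, 0, 0, 1.1, 0.5, -0.4, 85], [0, 0, 0, 0, 0, 0, 85]]]'

```text
clock: 5.1
eef_pos: [0.5629, -0.327, 0.1402]
tool_rot: [0.783, 0.622, -0.0, -0.002]
ft_force: [1.4, 0.3, 0.2]
grip_width: 0.085
```

```bash
python3 -c "
from h import *
plan([.556,-.3145,.125],77,85,2)"
```

```text
at [ 0.5629 -0.327   0.1402] F [1.36 0.35 0.17] grip 0.085 q [-30.0, 33.0, 20.0, 77.0, 0.0, 73.0]
[5.3, -4.7, 7.6, -0.11, -0.06, -0.03, 85]
[5.3, -4.7, 7.6, -0.11, -0.06, -0.03, 85]
```

Request:
jog_arm --deltas '[[[5.5, -4.5, 0, 0, 0, 0, 85], [5, -4.5, 0, 0, 0, 0, 85], [0, 0, 8, 0, 0, 0, 85], [0, 0, 8, 0, 0, 0, 85], [0, 0, 0, 0, 0, 0, 85]]]'

```text
clock: 5.6
eef_pos: [0.5547, -0.3125, 0.1217]
tool_rot: [0.783, 0.622, -0.001, -0.003]
ft_force: [-0.2, -0.3, 1.0]
grip_width: 0.0848
```

Request:
jog_arm --deltas '[[[0, 0, 10, 0, 0, 0, 85], [0, 0, 10, 0, 0, 0, 85], [0, 0, 10, 0, 0, 0, 85]]]'

```text
clock: 5.9
eef_pos: [0.5552, -0.3129, 0.0905]
tool_rot: [0.783, 0.622, -0.0, -0.002]
ft_force: [0.1, -0.6, -0.1]
grip_width: 0.0852
```

```bash
python3 -c "
from h import *
plan([.556,-.3145,.055],77,85)
o=get_obs();print(np.round(o['tau'],1),np.round(o['joint_vel'],2))"
```

```text
at [ 0.5552 -0.3129  0.0905] F [ 0.15 -0.57 -0.14] grip 0.0852 q [-29.0, 33.0, 13.0, 70.0, 0.0, 74.0]
[-1.4, 1.2, 35.5, -0.16, -0.1, -0.05, 85]
[  0.  -52.2  24.7   0.4   0.   -0. ] [-0.    0.08 -0.18 -0.24  0.   -0.  ]
```

Request:
jog_arm --deltas '[[[0, 0, 10, 0, 0, 0, 85], [0, 0, 8, 0, 0, 0, 85], [0, 0, 0, 0, 0, 0, 85]]]'

```text
clock: 6.2
eef_pos: [0.5534, -0.3121, 0.0675]
tool_rot: [0.783, 0.622, -0.001, -0.004]
ft_force: [-0.5, -0.4, -0.4]
grip_width: 0.0851
```

```bash
python3 -c "
from h import *
plan([.556,-.3145,.055],77,85)
o=get_obs();print(np.round(o['tau'],1),np.round(o['joint_vel'],2),np.round(o['joint_pos'],3))"
```

```text
at [ 0.5534 -0.3121  0.0675] F [-0.54 -0.43 -0.41] grip 0.0851 q [-29.0, 34.0, 11.0, 67.0, 0.0, 74.0]
[-1.8, 3.2, 12.5, -0.45, -0.19, -0.07, 85]
[  0.  -52.4  24.2  -0.2   0.    0. ] [-0.   -0.    0.01  0.   -0.    0.  ] [-5.140e-01  5.940e-01  1.890e-01  1.174e+00  1.000e-03  1.285e+00]
```

No obstruction this time. I'll go down to grasp height and close.

Request:
jog_arm --deltas '[[[-1.5, 3, 6, -0.4, -0.2, 0, 85], [0, 0, 5, 0, 0, 0, 85], [0, 0, 0, 0, 0, 0, 85]]]'

```text
clock: 6.5
eef_pos: [0.5565, -0.3146, 0.0557]
tool_rot: [0.783, 0.622, -0.0, 0.0]
ft_force: [-0.8, 0.2, -0.9]
grip_width: 0.085
```

Request:
jog_arm --deltas '[[[0, 0, 0, 0, 0, 0, 40], [0, 0, 0, 0, 0, 0, 40], [0, 0, 0, 0, 0, 0, 40], [0, 0, 0, 0, 0, 0, 40], [0, 0, 0, 0, 0, 0, 40]]]'

```text
clock: 7.0
eef_pos: [0.5569, -0.3149, 0.057]
tool_rot: [0.783, 0.622, 0.0, 0.001]
ft_force: [-0.3, 0.2, -1.2]
grip_width: 0.0476
```

Request:
jog_arm --deltas '[[[0, 0, 0, 0, 0, 0, 40], [0, 0, 0, 0, 0, 0, 40]]]'

```text
clock: 7.2
eef_pos: [0.5569, -0.3149, 0.057]
tool_rot: [0.783, 0.622, 0.0, 0.001]
ft_force: [-0.4, 0.3, -0.8]
grip_width: 0.0477
```

Request:
jog_arm --deltas '[[[0, 0, -6, 0, 0, 0, 40], [0, 0, -8, 0, 0, 0, 40], [0, 0, 0, 0, 0, 0, 40], [0, 0, 0, 0, 0, 0, 40]]]'

```text
clock: 7.6
eef_pos: [0.5555, -0.314, 0.0701]
tool_rot: [0.783, 0.622, -0.001, -0.001]
ft_force: [-0.7, 0.4, -4.5]
grip_width: 0.0477
```

```bash
python3 - <<'E'
from h import *
F=[]
for k in range(6):
    im=camera("side");F.append(get_obs()["ft_force"])
print(np.round(F,2),np.mean(F,0));plan([.556,-.3145,.055],77,40,1)
for d in masks_of("canister_m","side"):
    u=mcen(d)
    if abs(u[0]-345)<15: print(u,d["pixels"].sum())
E
```

```text
[[-0.72  0.27 -4.11]
 [-0.28 -0.47 -3.98]
 [-0.33 -0.49 -4.2 ]
 [-0.38 -0.12 -3.93]
 [-0.02  1.07 -4.14]
 [-0.38 -0.08 -3.5 ]] [-0.35255687  0.03103876 -3.97513758]
at [ 0.5554 -0.314   0.0699] F [-0.38 -0.08 -3.5 ] grip 0.0475 q [-29.0, 34.0, 11.0, 67.0, -0.0, 74.0]
[-0.3, 0.7, 14.9, -0.14, -0.0, -0.07, 40]
[344.5601173  316.45454545] 1705
```

It weighs about 4 N (≈0.4 kg), so this is the full canister. Next I'll raise it and carry it over.

Request:
jog_arm --deltas '[[[0, 0, -20, 0, 0, 0, 40], [0, 0, -30, 0, 0, 0, 40], [0, 0, -30, 0, 0, 0, 40], [0, 0, -30, 0, 0, 0, 40], [0, 0, -15, 0, 0, 0, 40]]]'

```text
clock: 8.45
eef_pos: [0.5527, -0.3124, 0.1935]
tool_rot: [0.783, 0.622, -0.003, -0.006]
ft_force: [0.6, -0.9, -3.8]
grip_width: 0.0477
```

```bash
python3 -c "
from h import *
t=tow(.058,.044);print(t);plan([*t,.195],77.3,40,step=40)"
```

```text
[0.5650384 0.2098012]
at [ 0.5527 -0.3124  0.1935] F [ 0.6  -0.92 -3.82] grip 0.0477 q [-29.0, 31.0, 24.0, 84.0, -0.0, 74.0]
[36.5, -7.6, 0.1, -0.06, -0.01, -0.03, 40]
[36.5, -7.6, 0.1, -0.06, -0.01, -0.03, 40]
[36.5, -7.5, 0.1, -0.06, -0.01, -0.03, 40]
[36.5, -7.5, 0.1, -0.06, -0.01, -0.03, 40]
[36.5, -7.5, 0.1, -0.06, -0.01, -0.03, 40]
[36.5, -7.5, 0.0, -0.06, -0.01, -0.03, 40]
[36.6, -7.5, 0.0, -0.06, -0.01, -0.03, 40]
[36.6, -7.5, 0.0, -0.06, -0.01, -0.03, 40]
[36.6, -7.4, -0.0, -0.06, -0.01, -0.03, 40]
[36.6, -7.4, -0.0, -0.06, -0.01, -0.03, 40]
[36.6, -7.4, -0.0, -0.06, -0.01, -0.03, 40]
[36.6, -7.4, -0.1, -0.06, -0.01, -0.03, 40]
[36.6, -7.4, -0.1, -0.06, -0.01, -0.03, 40]
[36.6, -7.4, -0.1, -0.06, -0.01, -0.03, 40]
```

Request:
jog_arm --deltas '[[[20, -4, 0, 0, 0, 0, 40], [36, -7.5, 0, 0, 0, 0, 40], [36, -7.5, 0, 0, 0, 0, 40], [36, -7.5, 0, 0, 0, 0, 40], [36, -7.5, 0, 0, 0, 0, 40]]]'

```text
clock: 8.95
eef_pos: [0.5575, -0.1437, 0.1951]
tool_rot: [0.786, 0.618, -0.002, -0.004]
ft_force: [1.2, 0.6, -4.4]
grip_width: 0.0474
```

Request:
jog_arm --deltas '[[[36, -7.5, 0, 0, 0, 0, 40], [36, -7.5, 0, 0, 0, 0, 40], [36, -7.5, 0, 0, 0, 0, 40], [36, -7.5, 0, 0, 0, 0, 40], [36, -7.5, 0, 0, 0, 0, 40]]]'

```text
clock: 9.45
eef_pos: [0.5584, 0.0517, 0.1925]
tool_rot: [0.785, 0.619, -0.003, -0.006]
ft_force: [0.6, 0.5, -4.0]
grip_width: 0.0476
```

```bash
python3 -c "
from h import *
t=tow(.058,.044);plan([*t,.195],77.3,40,step=40)"
```

```text
at [0.5584 0.0517 0.1925] F [ 0.64  0.48 -3.99] grip 0.0476 q [5.0, 22.0, 10.0, 79.0, 0.0, 109.0]
[38.8, -7.6, -0.4, -0.2, -0.04, -0.2, 40]
[38.9, -7.5, -0.5, -0.2, -0.04, -0.2, 40]
[38.9, -7.3, -0.5, -0.2, -0.04, -0.2, 40]
[38.9, -7.2, -0.6, -0.2, -0.04, -0.2, 40]
```

Request:
jog_arm --deltas '[[[38, -7.5, 0, -0.2, 0, -0.2, 40], [38, -7.5, 0, -0.2, 0, -0.2, 40], [30, -6, 0, -0.2, 0, -0.2, 40], [15, -3, 0, -0.2, 0, -0.2, 40], [0, 0, 0, 0, 0, 0, 40]]]'

```text
clock: 9.95
eef_pos: [0.5564, 0.1889, 0.1892]
tool_rot: [0.777, 0.629, -0.001, -0.004]
ft_force: [-0.2, -0.3, -4.7]
grip_width: 0.0474
```

```bash
python3 -c "
from h import *
t=tow(.058,.044);plan([*t,.13],77.3,40,n=2)"
```

```text
at [0.5564 0.1889 0.1892] F [-0.22 -0.25 -4.7 ] grip 0.0474 q [19.0, 24.0, 13.0, 79.0, 0.0, 121.0]
[11.0, 2.2, 29.6, -0.19, -0.1, 0.33, 40]
[11.1, 2.1, 29.6, -0.19, -0.1, 0.33, 40]
```

Request:
jog_arm --deltas '[[[11, 2, 0, -0.2, 0, 0.3, 40], [11, 2, 10, -0.2, -0.2, 0.3, 40], [0, 0, 15, 0, 0, 0, 40], [0, 0, 15, 0, 0, 0, 40], [0, 0, 0, 0, 0, 0, 40]]]'

```text
clock: 10.45
eef_pos: [0.5648, 0.2106, 0.1449]
tool_rot: [0.782, 0.624, -0.001, 0.0]
ft_force: [-0.5, 0.4, -4.6]
grip_width: 0.0472
```

```bash
python3 - <<'E'
from h import *
t=tow(.058,.044);plan([*t,.1],77.3,40,n=2)
a=camera("top")[:,:,::-1][160:300,80:260];b=camera("side")[:,:,::-1][150:290,150:330]
cv2.imwrite("pics/p3.png",np.vstack([cv2.resize(i,(380,296),interpolation=2) for i in(a,b)]))
for c in("top","side"):
  camera(c)
  for d in masks_of("canister_m",c):
    print(c,round(d["conf"],2),np.round(d["at"]).tolist())
o=get_obs()["eef_pos"];print(proj("side",[[o[0],o[1],o[2]-.055]]),proj("top",[[o[0],o[1],o[2]+.045]]))
E
```

```text
at [0.5648 0.2106 0.1449] F [-0.53  0.37 -4.57] grip 0.0472 q [20.0, 27.0, 11.0, 74.0, -0.0, 123.0]
[-0.3, 0.2, 22.5, -0.02, 0.05, -0.08, 40]
[-0.3, 0.2, 22.5, -0.02, 0.05, -0.08, 40]
top 0.97 [238.0, 154.0]
top 0.84 [453.0, 218.0]
top 0.8 [374.0, 296.0]
top 0.77 [302.0, 278.0]
top 0.67 [322.0, 195.0]
top 0.63 [123.0, 217.0]
side 0.94 [256.0, 332.0]
side 0.89 [308.0, 205.0]
side 0.78 [322.0, 252.0]
side 0.71 [221.0, 157.0]
side 0.62 [240.0, 270.0]
side 0.61 [396.0, 362.0]
[[221.93774889 170.6912903 ]] [[108.94176916 215.35896327]]
```

View pics/p3.png

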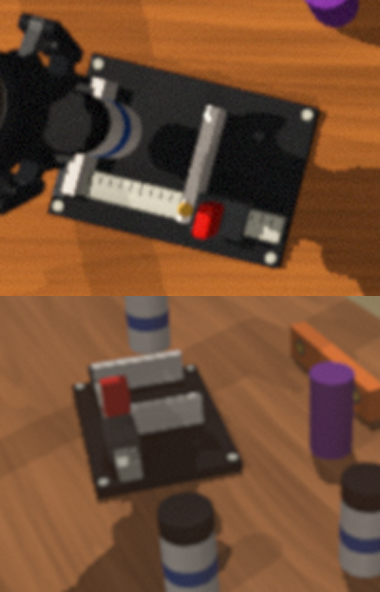

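Both views show the canister held upright near the fixed jaw, and its foot projects where predicted (221,172). I'm aiming for y=40 in the caliper frame for safe clearance.

Request:
jog_arm --deltas '[[[-4, 0, 4, 0, 0, 0, 40], [0, 0, 15, 0, 0, 0, 40], [0, 0, 15, 0, 0, 0, 40], [0, 0, 15, 0, 0, 0, 40], [0, 0, 0, 0, 0, 0, 40]]]'

```text
clock: 11.25
eef_pos: [0.5688, 0.2066, 0.1021]
tool_rot: [0.782, 0.623, 0.006, 0.003]
ft_force: [-0.6, -0.4, -4.5]
grip_width: 0.0473
```

```bash
python3 - <<'E'
from h import *
t=tow(.058,.040);plan([*t,.073],77.3,40,n=2)
a=camera("top")[:,:,::-1][160:300,80:260];b=camera("side")[:,:,::-1][150:290,150:330].copy()
for y,z in((.075,.052),(-.023,.052)):
  l=np.array([[*tow(x,y),z] for x in(.02,.1)]);q=((proj("side",l)-[150,150])*[380/180,296/140]);print(q)
for z in(.015,):
  q=(proj("side",[[*tow(.125,-.125),z],[*tow(.125,.110),z],[*tow(-.04,-.125),z]])-[150,150])*[380/180,296/140];print(q)
cv2.imwrite("pics/p4.png",np.hstack([cv2.resize(i,(380,296),interpolation=2) for i in(a,b)]))
E
```

```text
at [0.5688 0.2066 0.1021] F [-0.6  -0.37 -4.48] grip 0.0473 q [20.0, 28.0, 6.0, 67.0, -0.0, 123.0]
[-0.9, -2.3, 14.5, 0.35, -0.16, -0.11, 40]
[-0.9, -2.3, 14.5, 0.35, -0.16, -0.11, 40]
[[119.40931705  68.70869559]
 [182.17290547  58.50118628]]
[[132.55617242 107.95397549]
 [199.8990652   96.24140207]]
[[244.92034116 165.64634762]
 [197.07412657  68.08965961]
 [ 96.62067388 194.66295678]]
```

View pics/p4.png

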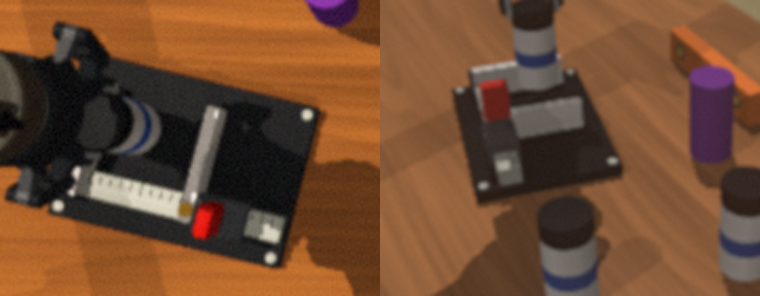

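Request:
jog_arm --deltas '[[[-1, -2, 5, 0.4, -0.2, 0, 40], [-1, -2, 8, 0.3, -0.2, 0, 40], [0, 0, 7, 0, 0, 0, 40], [0, 0, 4, 0, 0, 0, 40], [0, 0, 0, 0, 0, 0, 40]]]'

```text
clock: 11.85
eef_pos: [0.5681, 0.2068, 0.0816]
tool_rot: [0.782, 0.623, 0.004, 0.002]
ft_force: [-0.1, 0.5, -4.7]
grip_width: 0.0476
```

```bash
python3 - <<'E'
from h import *
t=tow(.058,.040);plan([*t,.073],77.3,40,n=1);print(tocal(get_obs()["eef_pos"]))
E
```

```text
at [0.5681 0.2068 0.0816] F [-0.1   0.52 -4.71] grip 0.0476 q [20.0, 29.0, 5.0, 65.0, -0.0, 123.0]
[-1.8, -3.7, 8.6, 0.41, -0.2, -0.22, 40]
[0.06161461 0.04174174]
```

Request:
jog_arm --deltas '[[[-1.5, -3, 3, 0.4, -0.2, -0.2, 40], [0, 0, 3, 0.2, 0, 0, 40], [0, 0, 0, 0, 0, 0, 40]]]'

```text
clock: 12.15
eef_pos: [0.5646, 0.206, 0.0751]
tool_rot: [0.781, 0.625, -0.001, -0.002]
ft_force: [-0.3, -0.0, -3.9]
grip_width: 0.047
```

```bash
python3 - <<'E'
from h import *
t=tow(.058,.040);plan([*t,.072],77.3,40,n=1);print(tocal(get_obs()["eef_pos"]))
E
```

```text
at [0.5646 0.206  0.0751] F [-0.34 -0.03 -3.94] grip 0.047 q [20.0, 30.0, 5.0, 65.0, 0.0, 123.0]
[-0.2, -0.4, 3.1, -0.24, 0.02, 0.01, 40]
[0.05836971 0.04022568]
```

Request:
jog_arm --deltas '[[[0, 0, 1.5, -0.2, 0, 0, 40], [0, 0, 1, 0, 0, 0, 40], [0, 0, 0, 0, 0, 0, 40]]]'

```text
clock: 12.45
eef_pos: [0.5649, 0.2061, 0.0726]
tool_rot: [0.781, 0.625, 0.0, 0.0]
ft_force: [0.3, 0.0, -4.8]
grip_width: 0.0473
```

Request:
jog_arm --deltas '[[[0, 0, 1, 0, 0, 0, 40], [0, 0, 0, 0, 0, 0, 40]]]'

```text
clock: 12.65
eef_pos: [0.5653, 0.2063, 0.0722]
tool_rot: [0.781, 0.625, 0.001, 0.0]
ft_force: [-0.6, 0.7, -3.5]
grip_width: 0.0472
```

Request:
jog_arm --deltas '[[[0, 0, 1, -0.1, 0, 0, 40], [0, 0, 0.5, 0, 0, 0, 40]]]'

```text
clock: 12.85
eef_pos: [0.5655, 0.2068, 0.072]
tool_rot: [0.781, 0.625, 0.002, 0.001]
ft_force: [-2.1, -0.1, -0.4]
grip_width: 0.0473
```

Request:
jog_arm --deltas '[[[0, 0, 1, 0, 0, 0, 40], [0, 0, 0, 0, 0, 0, 40]]]'

```text
clock: 13.05
eef_pos: [0.5658, 0.207, 0.072]
tool_rot: [0.781, 0.625, 0.003, 0.001]
ft_force: [-0.8, -0.8, -4.0]
grip_width: 0.0471
```

Touched down at the expected height. Releasing.

Request:
jog_arm --deltas '[[[0, 0, 0, 0, 0, 0, 80], [0, 0, 0, 0, 0, 0, 80], [0, 0, 0, 0, 0, 0, 80], [0, 0, 0, 0, 0, 0, 80]]]'

```text
clock: 13.45
eef_pos: [0.5677, 0.2073, 0.0728]
tool_rot: [0.781, 0.625, 0.004, 0.002]
ft_force: [-0.6, 0.8, -0.6]
grip_width: 0.0798
```

Request:
jog_arm --deltas '[[[0, 0, -8, 0, 0, 0, 80], [0, 0, -15, 0, 0, 0, 80], [0, 0, -25, 0, 0, 0, 80], [0, 0, -30, 0, 0, 0, 80], [0, 0, -30, 0, 0, 0, 80]]]'

```text
clock: 13.95
eef_pos: [0.5637, 0.2058, 0.1807]
tool_rot: [0.781, 0.625, -0.0, 0.0]
ft_force: [0.9, -0.2, -0.8]
grip_width: 0.0799
```

```bash
python3 - <<'E'
from h import *
t=tow(0,-.060-.007-.011-.018);plan([*t,.185],77.3,0,step=40)
camera("side")
for d in masks_of("canister_m","side"):
    u=mcen(d)
    if u[1]<240: p=fit(lambda p:cyl(*p,z0=.015),[("side",u)],[.56,.2])[0];print(u,round(d["conf"],2),np.round(tocal(p)*1000,1))
E
```

```text
at [0.5637 0.2058 0.1807] F [ 0.89 -0.16 -0.82] grip 0.0799 q [20.0, 26.0, 14.0, 79.0, -0.0, 123.0]
[-33.9, -14.4, -1.0, 0.0, 0.02, 0.0, 0]
[-33.9, -14.4, -1.0, 0.0, 0.02, 0.0, 0]
[-33.9, -14.4, -1.1, 0.0, 0.02, 0.0, 0]
[-33.9, -14.4, -1.1, 0.0, 0.02, 0.0, 0]
[306.06884876 203.16478555] 0.78 [ 223.3 -127.8]
[221.74755927 178.72942817] 0.59 [58.4 56. ]
```

Request:
jog_arm --deltas '[[[-34, -14.5, 0, 0, 0, 0, 0], [-34, -14.5, 0, 0, 0, 0, 0], [-34, -14.5, 0, 0, 0, 0, 0], [-28, -12, 0, 0, 0, 0, 0], [0, 0, 0, 0, 0, 0, 0]]]'

```text
clock: 14.55
eef_pos: [0.4826, 0.09, 0.1844]
tool_rot: [0.78, 0.626, 0.006, 0.003]
ft_force: [0.7, 0.1, 0.4]
grip_width: 0.0066
```

```bash
python3 - <<'E'
from h import *
t=tow(0,-.096);plan([*t,.083],77.3,0,step=40);print(tocal(get_obs()["eef_pos"]))
camera("top")
for d in masks_of("canister_m","top"):
    u=mcen(d)
    if u[0]<200: p=fit(lambda p:cyl(*p,z0=.015),[("top",u)],[.56,.2])[0];print(u,round(d["conf"],2),np.round(tocal(p)*1000,1))
a=camera("top")[:,:,::-1][160:300,80:260];b=camera("side")[:,:,::-1][150:290,150:330]
cv2.imwrite("pics/p5.png",np.hstack([cv2.resize(i,(380,296),interpolation=2) for i in(a,b)]))
E
```

```text
at [0.4826 0.09   0.1844] F [0.72 0.05 0.35] grip 0.0066 q [11.0, 13.0, -4.0, 73.0, 0.0, 113.0]
[-1.9, -1.7, 33.8, 0.24, -0.11, 0.05, 0]
[-1.8, -1.6, 33.8, 0.24, -0.11, 0.05, 0]
[-1.7, -1.4, 33.8, 0.24, -0.11, 0.05, 0]
[ 0.00384335 -0.09098249]
[137.56402116 221.22751323] 0.89 [57.6 39.7]
```

View pics/p5.png

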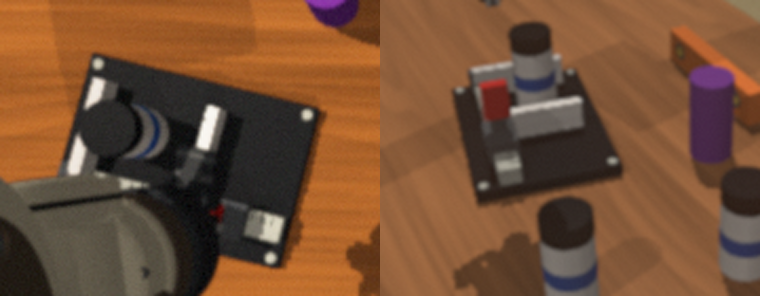

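Canister stands upright at caliper (57.6, 39.7). I'm lowering the closed fingers behind the handle.

Request:
jog_arm --deltas '[[[-3, -2.5, 0, 0.3, -0.2, 0, 0], [-2.5, -2, 20, 0.3, -0.2, 0, 0], [0, 0, 25, 0, 0, 0, 0], [0, 0, 20, 0, 0, 0, 0], [0, 0, 0, 0, 0, 0, 0]]]'

```text
clock: 15.25
eef_pos: [0.4843, 0.0925, 0.1177]
tool_rot: [0.777, 0.629, 0.003, 0.002]
ft_force: [-0.2, 0.4, -0.7]
grip_width: 0.0001
```

```bash
python3 - <<'E'
from h import *
t=tow(0,-.096);plan([*t,.084],77.3,0,step=20);print(tocal(get_obs()["eef_pos"]))
E
```

```text
at [0.4843 0.0925 0.1177] F [-0.17  0.37 -0.66] grip 0.0001 q [11.0, 16.0, -10.0, 64.0, -0.0, 113.0]
[-3.9, -2.6, 16.8, 0.17, -0.06, 0.35, 0]
[-3.9, -2.6, 16.8, 0.17, -0.06, 0.35, 0]
[ 0.00497438 -0.08811154]
```

Request:
jog_arm --deltas '[[[-6, -4, 0, 0.3, -0.1, 0.3, 0], [-2, -1, 4, 0, 0, 0.3, 0], [0, 0, 12, 0, 0, 0, 0], [0, 0, 12, 0, 0, 0, 0], [0, 0, 0, 0, 0, 0, 0]]]'

```text
clock: 15.75
eef_pos: [0.4801, 0.0865, 0.0907]
tool_rot: [0.78, 0.626, 0.002, 0.001]
ft_force: [-0.2, 1.3, -0.5]
grip_width: -0.0
```

```bash
python3 - <<'E'
from h import *
t=tow(0,-.080);plan([*t,.084],77.3,0,step=20);print(tocal(get_obs()["eef_pos"]))
E
```

```text
at [0.4801 0.0865 0.0907] F [-0.23  1.33 -0.52] grip -0.0 q [10.0, 17.0, -13.0, 60.0, -0.0, 113.0]
[14.9, -2.2, 6.7, 0.28, -0.11, 0.15, 0]
[ 0.00221244 -0.09492824]
```

Request:
jog_arm --deltas '[[[4, -1, 5, 0.2, -0.1, 0, 0], [4, -1, 0, 0, 0, 0, 0], [4, 0, 0, 0, 0, 0, 0], [4, 0, 0, 0, 0, 0, 0], [4, 0, 0, 0, 0, 0, 0]]]'

```text
clock: 16.25
eef_pos: [0.484, 0.1082, 0.0868]
tool_rot: [0.78, 0.625, 0.002, 0.001]
ft_force: [-0.0, 0.5, 0.2]
grip_width: -0.0005
```

Request:
jog_arm --deltas '[[[5, 0, 0, 0, 0, 0, 0], [5, 0, 0, 0, 0, 0, 0], [5, 0, 0, 0, 0, 0, 0], [5, 0, 0, 0, 0, 0, 0]]]'

```text
clock: 16.65
eef_pos: [0.4892, 0.1298, 0.0874]
tool_rot: [0.78, 0.625, 0.002, 0.001]
ft_force: [0.3, -0.1, -0.4]
grip_width: -0.0
```

```bash
python3 - <<'E'
from h import *
t=tow(0,-.045);plan([*t,.086],77.3,0,step=5);print(tocal(get_obs()["eef_pos"]),get_obs()["ft_force"][:2]@Y)
E
```

```text
at [0.4892 0.1298 0.0874] F [ 0.31 -0.11 -0.39] grip -0.0 q [15.0, 19.0, -11.0, 60.0, -0.0, 117.0]
[2.8, -0.8, 0.7, 0.14, -0.06, 0.07, 0]
[2.8, -0.8, 0.7, 0.14, -0.06, 0.07, 0]
[ 0.00158127 -0.05066784] -0.04258910791701295
```

No push force where contact was expected, so I'm looking.

```bash
python3 - <<'E'
from h import *
a=camera("top")[:,:,::-1][160:300,80:260];b=camera("side")[:,:,::-1][150:290,150:330]
cv2.imwrite("pics/p6.png",np.hstack([cv2.resize(i,(380,296),interpolation=2) for i in(a,b)]))
o=get_obs()["eef_pos"];print((proj("side",[o])-150)*[380/180,296/140])
E
```

```text
[[116.73349036  95.96546646]]
```

View pics/p6.png

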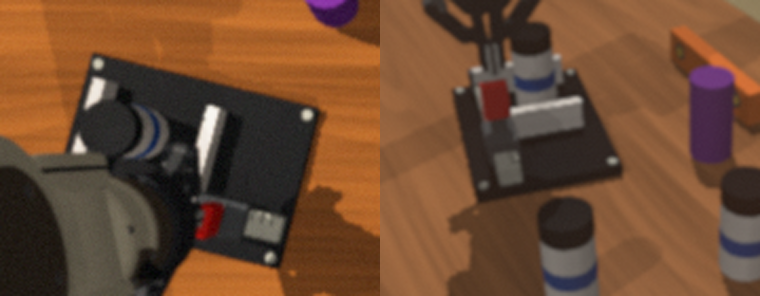

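```bash
python3 - <<'E'
from h import *
def red(im,r):
    h=cv2.cvtColor(im,cv2.COLOR_BGR2HSV);m=(((h[...,0]<6)|(h[...,0]>172))&(h[...,1]>150)&(h[...,2]>50));k=np.zeros_like(m);k[r[1]:r[3],r[0]:r[2]]=1;m&=k
    ys,xs=np.nonzero(m);return m.sum(),xs.mean(),ys.mean(),xs.min(),xs.max(),ys.min(),ys.max()
s=camera("side")[:,:,::-1];t=camera("top")[:,:,::-1]
print("side0",red(cv2.imread("pics/side0.png"),(190,170,225,225)));print("side",red(s,(190,170,225,225)))
print("top0",red(cv2.imread("pics/top0.png"),(160,245,195,285)));print("top",red(t,(160,245,195,285)))
for y in(-.06,-.02,-.051):
    q=np.array([[*tow(a,y+b),z] for a in(-.015,.015) for b in(-.007,.007) for z in(.066,.110)])
    for c in("top","side"):
        p=proj(c,q);print(y,c,cen(p),p.min(0),p.max(0))
cv2.imwrite("pics/p7.png",cv2.resize(s[150:250,165:285],None,fx=6,fy=6,interpolation=2))
E
```

```text
side0 (np.int64(199), np.float64(204.6180904522613), np.float64(196.79396984924622), np.int64(198), np.int64(211), np.int64(188), np.int64(206))
side (np.int64(197), np.float64(204.5989847715736), np.float64(197.0761421319797), np.int64(198), np.int64(211), np.int64(188), np.int64(206))
top0 (np.int64(206), np.float64(177.6359223300971), np.float64(264.1407766990291), np.int64(170), np.int64(185), np.int64(256), np.int64(273))
top (np.int64(165), np.float64(178.8121212121212), np.float64(264.3030303030303), np.int64(172), np.int64(185), np.int64(256), np.int64(273))
-0.06 top [178.05392544 263.00094508] [169.64069346 253.78071294] [186.49791428 272.45815222]
-0.06 side [205.19424113 197.19954183] [197.04900185 186.54352352] [213.16957114 208.00036064]
-0.02 top [157.48118893 257.9949109 ] [148.40457233 248.95003285] [166.60039908 267.31016337]
-0.02 side [202.63916873 188.97479228] [194.73681865 178.63984012] [210.38312706 199.44634862]
-0.051 top [173.42605003 261.87458258] [164.8636482  252.69404061] [182.02192348 271.300117  ]
-0.051 side [204.60441226 195.30092988] [196.51510776 184.7188702 ] [212.5265101  206.02588589]
```

View pics/p7.png

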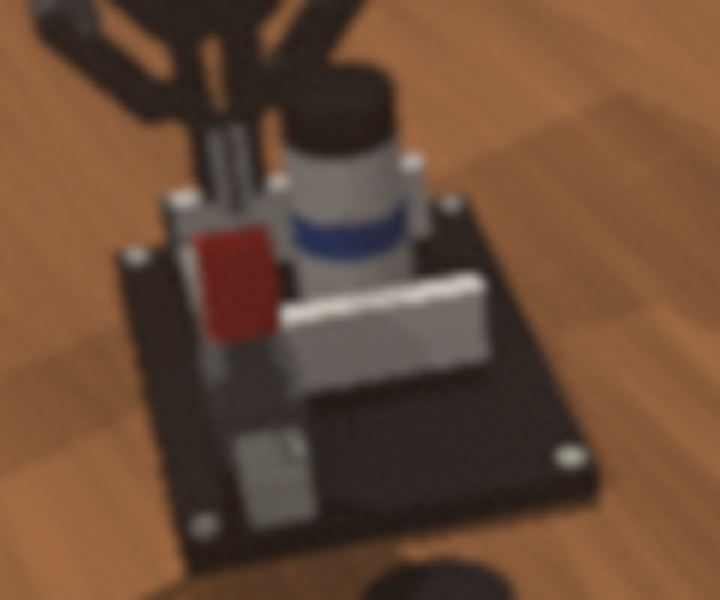

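The handle hasn't moved: both views fit it at y=-60. The fingertips show about 20 mm higher than I assumed, so they passed over the handle, which also explains the first slipped grasp. I'm going back over it and lowering more.

Request:
jog_arm --deltas '[[[0, 0, -12, 0, 0, 0, 0], [-10, 0, -8, 0, 0, 0, 0], [-15, 0, 0, 0, 0, 0, 0], [-15, 0, 0, 0, 0, 0, 0], [-8, -1, 0, 0, 0, 0, 0]]]'

```text
clock: 17.35
eef_pos: [0.4771, 0.0788, 0.1101]
tool_rot: [0.78, 0.626, 0.003, 0.002]
ft_force: [0.5, -0.1, -0.6]
grip_width: 0.0
```

```bash
python3 - <<'E'
from h import *
t=tow(0,-.1);plan([*t,.067],77.3,0,step=15);print(tocal(get_obs()["eef_pos"]))
E
```

```text
at [0.4771 0.0788 0.1101] F [ 0.53 -0.13 -0.58] grip 0.0 q [9.0, 15.0, -12.0, 62.0, -0.0, 112.0]
[1.0, -0.4, 14.4, 0.13, -0.02, 0.05, 0]
[1.0, -0.4, 14.4, 0.13, -0.02, 0.05, 0]
[1.0, -0.3, 14.4, 0.13, -0.02, 0.05, 0]
[ 0.00093725 -0.10308286]
```

Request:
jog_arm --deltas '[[[3, 0, 10, 0.2, 0, 0, 0], [2, 0, 10, 0.2, 0, 0, 0], [0, 0, 10, 0, 0, 0, 0], [0, 0, 8, 0, 0, 0, 0], [0, 0, 0, 0, 0, 0, 0]]]'

```text
clock: 17.85
eef_pos: [0.4771, 0.0825, 0.0681]
tool_rot: [0.781, 0.625, -0.0, -0.001]
ft_force: [-0.1, 0.8, 0.3]
grip_width: 0.0003
```

```bash
python3 - <<'E'
from h import *
t=tow(0,-.085);plan([*t,.067],77.3,0,step=5);print(tocal(get_obs()["eef_pos"]))
s=camera("side")[:,:,::-1]
cv2.imwrite("pics/p8.png",cv2.resize(s[150:250,165:285],None,fx=6,fy=6,interpolation=2))
E
```

```text
at [0.4771 0.0825 0.0681] F [-0.1   0.76  0.26] grip 0.0003 q [10.0, 18.0, -15.0, 57.0, 0.0, 112.0]
[4.8, -0.0, 0.4, -0.05, -0.02, 0.0, 0]
[4.8, -0.0, 0.4, -0.05, -0.02, 0.0, 0]
[4.8, -0.0, 0.4, -0.05, -0.02, 0.0, 0]
[ 0.00010726 -0.09949841]
```

View pics/p8.png

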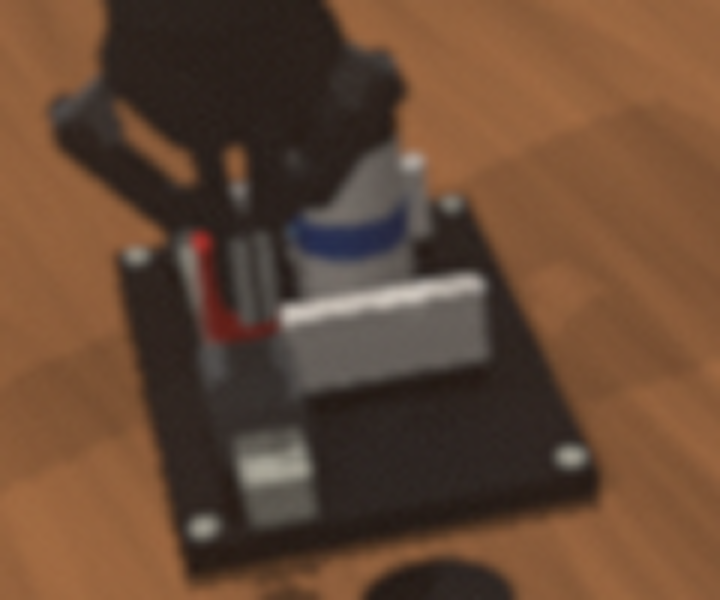

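Now the fingers are clearly behind the handle, in front of it in the side view. Pushing gently.

Request:
jog_arm --deltas '[[[5, 1, 0, 0, 0, 0, 0], [5, 1, 0, 0, 0, 0, 0], [4, 0, 0, 0, 0, 0, 0], [4, 0, 0, 0, 0, 0, 0]]]'

```text
clock: 18.3
eef_pos: [0.4846, 0.1017, 0.0692]
tool_rot: [0.781, 0.625, 0.001, -0.001]
ft_force: [0.6, -1.0, 0.3]
grip_width: -0.0005
```

Request:
jog_arm --deltas '[[[4, 0, 0, 0, 0, 0, 0], [4, 0, 0, 0, 0, 0, 0], [4, 0, 0, 0, 0, 0, 0]]]'

```text
clock: 18.6
eef_pos: [0.4871, 0.1124, 0.0693]
tool_rot: [0.781, 0.625, -0.001, 0.001]
ft_force: [-0.1, -3.9, -0.2]
grip_width: 0.0002
```

Request:
jog_arm --deltas '[[[4, 0, 0, 0, 0, 0, 0], [4, 0, 0, 0, 0, 0, 0], [4, 0, 0, 0, 0, 0, 0]]]'

```text
clock: 18.9
eef_pos: [0.4897, 0.1242, 0.0693]
tool_rot: [0.781, 0.624, -0.002, 0.001]
ft_force: [-0.5, -3.3, 0.8]
grip_width: 0.0004
```

```bash
cat >>h.py <<'E'
def red(im):
    h=cv2.cvtColor(im,cv2.COLOR_RGB2HSV);m=(((h[...,0]<6)|(h[...,0]>172))&(h[...,1]>150)&(h[...,2]>50));m[:,:185]=0;m[:,230:]=0;m[:160]=0;m[230:]=0
    ys,xs=np.nonzero(m);return m.sum(),xs.mean(),ys.min(),ys.max()
E
python3 - <<'E'
from h import *
print(red(camera("side")))
t=tow(0,-.05);plan([*t,.067],77.3,0,n=5);print(tocal(get_obs()["eef_pos"]),get_obs()["ft_force"][:2]@Y)
E
```

```text
(np.int64(116), np.float64(201.89655172413794), np.int64(185), np.int64(201))
at [0.49   0.1249 0.0693] F [-0.97 -3.22  1.05] grip 0.0001 q [14.0, 20.0, -12.0, 58.0, -0.0, 117.0]
[1.1, -0.7, 0.5, 0.0, 0.04, -0.0, 0]
[1.1, -0.7, 0.5, 0.0, 0.04, -0.0, 0]
[1.1, -0.7, 0.5, 0.0, 0.04, -0.0, 0]
[1.1, -0.7, 0.5, 0.0, 0.04, -0.0, 0]
[1.1, -0.7, 0.5, 0.0, 0.04, -0.0, 0]
[ 0.00337689 -0.05531746] -3.350551370568561
```

Request:
jog_arm --deltas '[[[3, -0.5, 0, 0, 0, 0, 0], [3, -0.5, 0, 0, 0, 0, 0], [3, -0.5, 0, 0, 0, 0, 0], [3, -0.5, 0, 0, 0, 0, 0]]]'

```text
clock: 19.35
eef_pos: [0.4926, 0.1374, 0.0694]
tool_rot: [0.781, 0.624, -0.0, 0.003]
ft_force: [1.9, -3.4, -0.9]
grip_width: 0.0002
```

Request:
jog_arm --deltas '[[[2, -0.5, 0, 0, 0, 0, 0], [2, 0, 0, 0, 0, 0, 0]]]'

```text
clock: 19.55
eef_pos: [0.4932, 0.1415, 0.0695]
tool_rot: [0.781, 0.624, -0.001, 0.003]
ft_force: [0.3, -5.0, 1.3]
grip_width: 0.0001
```

```bash
python3 - <<'E'
from h import *
print(red(camera("side")))
t=tow(0,-.03);plan([*t,.067],77.3,0,n=5);print(tocal(get_obs()["eef_pos"]),get_obs()["ft_force"][:2]@Y)
E
```

```text
(np.int64(106), np.float64(200.83962264150944), np.int64(181), np.int64(197))
at [0.4932 0.1418 0.0695] F [ 1.57 -4.   -0.08] grip -0.0001 q [16.0, 21.0, -11.0, 58.0, -0.0, 119.0]
[1.6, -0.6, 0.5, 0.05, 0.05, -0.01, 0]
[1.6, -0.6, 0.5, 0.05, 0.05, -0.01, 0]
[1.6, -0.6, 0.5, 0.05, 0.05, -0.01, 0]
[1.6, -0.6, 0.5, 0.05, 0.05, -0.01, 0]
[1.6, -0.6, 0.5, 0.05, 0.05, -0.01, 0]
[ 0.00287846 -0.03812474] -3.5620454355169526
```

Request:
jog_arm --deltas '[[[1.5, -0.5, 0, 0, 0, 0, 0], [1.5, 0, 0, 0, 0, 0, 0]]]'

```text
clock: 19.8
eef_pos: [0.4937, 0.1439, 0.0695]
tool_rot: [0.782, 0.624, -0.001, 0.004]
ft_force: [0.2, -5.8, -0.4]
grip_width: -0.0
```

Request:
jog_arm --deltas '[[[1.5, -0.5, 0, 0, 0, 0, 0], [1, 0, 0, 0, 0, 0, 0]]]'

```text
clock: 20.0
eef_pos: [0.4939, 0.1456, 0.0695]
tool_rot: [0.782, 0.624, -0.001, 0.005]
ft_force: [0.5, -4.5, 1.4]
grip_width: -0.0002
```

Request:
jog_arm --deltas '[[[1, 0, 0, 0, 0, 0, 0]]]'

```text
clock: 20.1
eef_pos: [0.4941, 0.1461, 0.0696]
tool_rot: [0.782, 0.623, -0.002, 0.005]
ft_force: [1.1, -5.0, 0.1]
grip_width: -0.0001
```

```bash
python3 - <<'E'
from h import *
F=[]
for k in range(4): camera("side");F.append(get_obs()["ft_force"][:2]@Y)
print(np.round(F,2),tocal(get_obs()["eef_pos"]))
E
```

```text
[-4.43 -4.76 -5.69 -5.66] [ 0.00273238 -0.03358768]
```

Request:
jog_arm --deltas '[[[1, 0, 0, 0, 0, 0, 0], [1, 0, 0, 0, 0, 0, 0]]]'

```text
clock: 20.5
eef_pos: [0.4944, 0.1474, 0.0696]
tool_rot: [0.782, 0.623, -0.002, 0.005]
ft_force: [1.9, -5.0, 0.6]
grip_width: -0.0001
```

Request:
jog_arm --deltas '[[[1, 0, 0, 0, 0, 0, 0]]]'

```text
clock: 20.6
eef_pos: [0.4945, 0.148, 0.0696]
tool_rot: [0.782, 0.623, -0.002, 0.006]
ft_force: [1.2, -4.9, 0.0]
grip_width: -0.0003
```

```bash
python3 - <<'E'
from h import *
F=[]
for k in range(4): im=camera("side");F.append(get_obs()["ft_force"][:2]@Y)
print(np.round(F,2),tocal(get_obs()["eef_pos"]),red(im))
E
```

```text
[-4.68 -4.79 -4.71 -5.22] [ 0.00272621 -0.03158641] (np.int64(109), np.float64(200.3577981651376), np.int64(180), np.int64(196))
```

Request:
jog_arm --deltas '[[[1, 0, 0, 0, 0, 0, 0], [1, 0, 0, 0, 0, 0, 0]]]'

```text
clock: 21.0
eef_pos: [0.4948, 0.1496, 0.0695]
tool_rot: [0.782, 0.623, -0.002, 0.006]
ft_force: [0.9, -5.2, 0.2]
grip_width: 0.0001
```

Request:
jog_arm --deltas '[[[1, 0, 0, 0, 0, 0, 0], [1, 0, 0, 0, 0, 0, 0]]]'

```text
clock: 21.2
eef_pos: [0.4951, 0.1511, 0.0695]
tool_rot: [0.782, 0.623, -0.003, 0.006]
ft_force: [1.1, -4.7, -0.1]
grip_width: 0.0003
```

```bash
python3 - <<'E'
from h import *
F=[]
for k in range(3): im=camera("side");F.append(get_obs()["ft_force"][:2]@Y)
print(np.round(F,2),tocal(get_obs()["eef_pos"]),red(im))
for k in range(1):
  camera("top")
  for d in masks_of("canister_m","top"):
    u=mcen(d)
    if u[0]<200: p=fit(lambda p:cyl(*p,z0=.015),[("top",u)],[.56,.2])[0];print(u,round(d["conf"],2),d["pixels"].sum(),np.round(tocal(p)*1000,1))
E
```

```text
[-4.04 -5.58 -4.41] [ 0.00270923 -0.02841879] (np.int64(104), np.float64(200.09615384615384), np.int64(179), np.int64(195))
```

Request:
jog_arm --deltas '[[[1, 0, 0, 0, 0, 0, 0], [1, 0, 0, 0, 0, 0, 0]]]'

```text
clock: 21.65
eef_pos: [0.4955, 0.1526, 0.0696]
tool_rot: [0.783, 0.623, -0.003, 0.006]
ft_force: [0.6, -6.2, 1.0]
grip_width: 0.0001
```

Request:
jog_arm --deltas '[[[1, 0, 0, 0, 0, 0, 0]]]'

```text
clock: 21.75
eef_pos: [0.4955, 0.1528, 0.0696]
tool_rot: [0.783, 0.622, -0.004, 0.007]
ft_force: [0.4, -6.5, 1.3]
grip_width: -0.0003
```

```bash
python3 - <<'E'
from h import *
F=[]
for k in range(4): im=camera("side");F.append(get_obs()["ft_force"][:2]@Y)
print(np.round(F,2),tocal(get_obs()["eef_pos"]),red(im))
t=camera("top")
cv2.imwrite("pics/p9.png",np.hstack([cv2.resize(i[:,:,::-1],(400,400),interpolation=2) for i in(t[190:270,100:180],im[145:225,185:265])]))
E
```

```text
[-6.29 -6.31 -5.01 -6.27] [ 0.00269224 -0.02681962] (np.int64(106), np.float64(199.99056603773585), np.int64(179), np.int64(195))
```

View pics/p9.png

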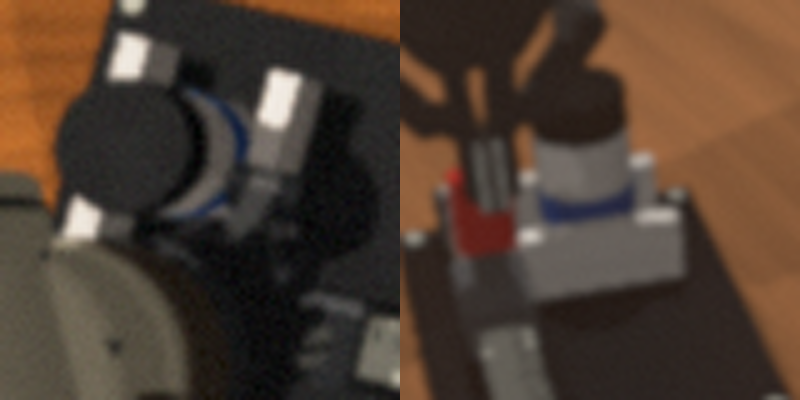

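The canister is snug between the jaws in both views, and force has risen to 6.2 N with motion stalling. One more small step to confirm contact with both jaws.

Request:
jog_arm --deltas '[[[1, 0, 0, 0, 0, 0, 0], [1, 0, 0, 0, 0, 0, 0]]]'

```text
clock: 22.2
eef_pos: [0.4955, 0.1527, 0.0696]
tool_rot: [0.783, 0.622, -0.005, 0.008]
ft_force: [0.0, -6.6, 1.9]
grip_width: 0.0002
```

```bash
python3 - <<'E'
from h import *
F=[]
for k in range(6): im=camera("side");F.append(get_obs()["ft_force"][:2]@Y)
print(np.round(F,2),tocal(get_obs()["eef_pos"]))
E
```

```text
[-6.89 -6.53 -5.94 -6.37 -6.98 -6.79] [ 0.00267371 -0.02688497]
```

Request:
jog_arm --deltas '[[[2, 0, 0, 0, 0, 0, 0], [1.5, 0, 0, 0, 0, 0, 0]]]'

```text
clock: 22.7
eef_pos: [0.4956, 0.1531, 0.0697]
tool_rot: [0.784, 0.621, -0.007, 0.01]
ft_force: [-0.0, -8.4, 1.5]
grip_width: -0.0001
```

```bash
python3 - <<'E'
from h import *
F=[]
for k in range(4): im=camera("side");F.append(get_obs()["ft_force"][:2]@Y)
print(np.round(F,2),tocal(get_obs()["eef_pos"]))
E
```

```text
[-7.77 -8.65 -8.27 -7.6 ] [ 0.00267524 -0.02656596]
```

Force is 8 N with only 0.3 mm of travel, so the jaws are closed on the canister with about 5 N of squeeze, well under 14 N. Backing off.

Request:
jog_arm --deltas '[[[-4, 0, 0, 0, 0, 0, 0], [-8, 0, 0, 0, 0, 0, 0], [-10, 0, 0, 0, 0, 0, 0], [-10, 0, 0, 0, 0, 0, 0], [0, 0, 0, 0, 0, 0, 0]]]'

```text
clock: 23.4
eef_pos: [0.4863, 0.1238, 0.0702]
tool_rot: [0.783, 0.622, -0.005, 0.006]
ft_force: [0.8, -1.0, -0.0]
grip_width: -0.0002
```

Request:
jog_arm --deltas '[[[0, 0, -20, 0, 0, 0, 0], [0, 0, -35, 0, 0, 0, 0], [0, 0, -40, 0, 0, 0, 0], [0, 0, -40, 0, 0, 0, 0], [0, 0, -10, 0, 0, 0, 0]]]'

```text
clock: 23.9
eef_pos: [0.4836, 0.1252, 0.2173]
tool_rot: [0.783, 0.622, -0.008, 0.002]
ft_force: [0.7, 0.3, -0.1]
grip_width: -0.0003
```

Request:
jog_arm --deltas '[[[-40, 0, 0, 0, 0, 0, 0], [-45, 0, 0, 0, 0, 0, 0], [-45, 0, 0, 0, 0, 0, 0], [-30, 0, 0, 0, 0, 0, 0], [0, 0, 0, 0, 0, 0, 0]]]'

```text
clock: 24.4
eef_pos: [0.4485, -0.0329, 0.2205]
tool_rot: [0.781, 0.624, -0.004, 0.003]
ft_force: [0.4, 0.3, -0.2]
grip_width: 0.0
```

```bash
python3 - <<'E'
from h import *
o=get_obs();print(o["eef_pos"],o["ft_force"],o["clock"])
t=camera("top")
for d in masks_of("canister_m","top"):
    u=mcen(d);z=.015 if u[0]<200 else 0
    p=fit(lambda p:cyl(*p,z0=z),[("top",u)],[.56,.2])[0];print(u,round(d["conf"],2),np.round(p,4),np.round(tocal(p)*1000,1))
im=camera("side")
cv2.imwrite("pics/p10.png",np.hstack([cv2.resize(i[:,:,::-1],(400,400),interpolation=2) for i in(t[185:285,95:195],im[140:320,170:350])]))
for nm,y in(("fixed",.075),("slide@25mm",.025)):
    print(nm,((proj("top",[[*tow(x,y),.052] for x in(.02,.1)])-[95,185])*4).round().tolist())
E
```

```text
[ 0.44853023 -0.03291364  0.22053568] [ 0.41546542  0.34675585 -0.16156701] 24.4
[323.92410714 194.5327381 ] 0.9 [ 0.6242 -0.1582] [ 196.5 -302. ]
[375.37735849 296.91745283] 0.9 [ 0.4231 -0.262 ] [  23.  -447.5]
[235.79477124 154.60130719] 0.8 [0.7022 0.0204] [ 233.3 -110.7]
[130.24092409 218.81848185] 0.76 [0.5681 0.2201] [58.7 54.7]
[449.86377098 218.68904245] 0.65 [ 0.5807 -0.4159] [ 210.6 -563. ]
[300.11022364 277.03674121] 0.62 [ 0.4607 -0.1118] [  26.8 -292.6]
fixed [[97.0, 204.0], [141.0, 49.0]]
slide@25mm [[195.0, 227.0], [238.0, 72.0]]
```

The picture limit is reached, so I'm doing a numeric final check of the handle position.

```bash
python3 - <<'E'
from h import *
def rc(im,r):
    h=cv2.cvtColor(im,cv2.COLOR_RGB2HSV);m=(((h[...,0]<6)|(h[...,0]>172))&(h[...,1]>150)&(h[...,2]>50));k=np.zeros_like(m);k[r[1]:r[3],r[0]:r[2]]=1;ys,xs=np.nonzero(m&k);return np.array([xs.mean(),ys.mean()]),len(xs)
obs=[]
for c,r in(("top",(125,235,195,285)),("side",(185,160,225,225))):
    u,n=rc(camera(c),r);print(c,u,n);obs.append((c,u))
for o in([obs[0]],[obs[1]],obs):
    p,_=fit(lambda p:np.array([[*(tow(a+p[0],b+p[1])),z] for a in(-.015,.015) for b in(-.007,.007) for z in(.066,.110)]),o,[0.,0.]);print(np.round(p*1000,1),"opening",round(75-37-p[1]*1000,1))
E
```

```text
top [151.8173516  257.74885845] 219
side [200.99438202 186.43820225] 178
[-2.  -9.6] opening 47.6
[-0. -0.] opening 38.0
[-2.1 -9.1] opening 47.1
```

```bash
python3 -c "
from workcell import *
print(job_done())"
```

```text
the job is handed in; nothing more can be done
None
```

The full canister is standing on the caliper base between the closed jaws. I let go of both it and the handle, and handed the job in at about 24.5 s.

**What I did:**
- **Finding it:** the first canister I lifted pulled about 4 N (≈0.41 kg), so it was the full one. I left the other two where they stood.
- **Placing it:** I set it on the base at about caliper (58, 40) mm and released it.
- **Closing the jaw:** I pushed the handle from behind with shut fingers. The force was 3.3 N while sliding, about 5 N while pushing the canister, and 8 N at the end, with only about 0.3 mm of travel over the last 2 N. That means both jaws were touching, with about 5 N of squeeze against the 14 N limit.

**Two tries went wrong first:**
- My first grasp closed without catching the canister, which did not move.
- My first push passed over the handle without touching it, because the fingertips sat about 20 mm higher than I assumed.

**Last checks:**
- The empty canisters measured at their original positions.
- I did not measure the spirit level, camera and clamp again at the end. The arm never worked near them.
- The top camera put the final opening at 47.6 mm, about 50 mm within its error.
- The side camera's handle fit disagreed at 38 mm; it looked as if the solver had failed, so I ignored it.
- The top fit put the canister at y = 54.7 mm instead of 50, probably because the jaw hid its lower part.
- I could not view the last picture because the 12-picture limit was reached. The last one I saw, just before the final small push, showed the canister upright and snug between the jaws.

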